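# Slide the wooden box home between the wet rails

### The arm

A 7-joint arm with a two-finger parallel gripper is mounted at the origin on the work surface. World frame = base frame: x ahead of the robot, y to its left, z up, the work surface at z = 0. Lengths are in mm, angles in rad, forces in N, time in s.
With the tool pointing down it reaches from about 400 to 900 mm from the base axis. Payload 5.5 kg.
Tool frame: the origin (TCP) lies at the very end of the fingers, on their centre line; the grasp point (between the pads) lies 19 mm behind it; y points along the fingers, x is the direction in which the jaws open and shut, and the axes are right-handed (so a half turn about y gives the same grasp; the last joint's range is limited). The gripper opens to 85 mm and grips with 20 to 120 N. Pads are 22 mm wide; open, the fingers measure 114 mm over their backs; the gripper's body (76 mm by 85 mm) begins 54 mm behind the grasp point. The pads swing forward as they close: fully open they stand 13 mm farther back than shut.
Start: joints at [1.414, 0.501, -0.427, 1.55, 0.221, 1.138, -0.21], TCP at [264.957, -593.546, 231.31] pointing down, gripper open.
Joint ranges: [-2.88, 2.88], [-0.31, 2.03], [-1.54, 1.56], [0.2, 2.42], [-1.41, 4.55], [0.19, 2.02], [-2.57, 2.57]. Speed limits (rad/s): [2.57, 2.57, 3.14, 3.14, 3.14, 3.14, 3.14].

### API

Orientations are given as a rotation vector (axis times angle).
In Python, from cell import monitor, imaging, env, models gives the robot as it stands.
- The arm moves only by the tool apply_moves, never from a script. Its argument "steps" is a list of rows, each a list of 5 numbers: the closure, from 0 (fully open) to 1 (shut), then the shift along the tool's x, y, z in cm, then the turn about the tool's y in degrees. In form: [[gripper, tx, ty, tz, yaw], ...]. A call has 1 to 20 rows; each row is the pose to reach, as a shift and turn from the pose measured when the call began, along the tool's axes at that moment; what a row does not reach only later rows make up. A row lasts 1/10 s, in which the tool goes at most 50 mm and 8.59 degrees, less where a joint would pass 70% of its speed; a pose out of reach is approached as far as the arm can. A call with a gripper value outside its range is refused whole. The fingers move at their own pace and stop on an object; "force" is the grip in N (left out, the last holds). Time passes only in rows, so rows that repeat a pose let the fingers close. It gives the time, the measured TCP pose, the force and the opening at its end, in the units of the state.
- monitor.get_state(): the state, without advancing time (a new reading comes with each control period).
- imaging.read_camera(name): name is "scene" or "top" or "wrist"; returns the picture (480x640x3 uint8, red, green, blue); there is no depth.
- imaging.camera_info(name): a dict with "K" (3x3 intrinsics, pixels), "rvec" (rotation vector, rad) and "tvec" (3), from world to camera coordinates, as OpenCV has them. Camera axes: x right, y down, z forward; pixel columns grow to the right and rows downward; lengths in mm; the calibration is good to about 2 mm. A picture is of the moment at which its call begins: read the wrist's pose just before it. camera_info takes no time and is no camera call; for the wrist camera it gives the pose at the moment of the call.
- env.job_done(): hands the job in, once; it reports no verdict.
Trained networks look in the newest picture that a camera, given by its name, has taken for a name from the list of things; names that differ only in an ending like _2 or _b are one class to them, and where a whole thing is asked for, a point or a joint stands for the part that bears it (a point fixed in the world has none). Each returns a list of dicts, best first, with "p" (0 to 1); they miss things now and then, are a little off and sometimes report something else, mostly with a low value. They report only what shows in the picture. A call takes as long as a camera call. They do not tell look-alikes from the thing itself.
- models.search_frame(camera, thing): "pixel" ([column, row] in pixels, amid what is visible of it).
The state is a dict: "t": time; "joint_pos": joint angles; "qd": joint speeds; "joint_efforts": joint torques, N m; "ee_pos": TCP position; "orientation": TCP orientation; "contact_force": force on the tool from outside, world axes, zero at the start; "ft_torque": the same for the moment, N m; "gripper_width": finger opening in mm.
Only numpy, scipy, OpenCV 4.12 (cv2) and the standard library are available. Lean on these libraries where they do the work, as an engineer would, in place of code of your own. Each camera call takes 0.05 s, during which the arm holds its last target.

### The job

Push the wooden box along the plywood board and down the lane between the two low, freshly varnished guide rails until its leading face is right up against the end stop, sitting square in the lane, then leave it there. The varnish is wet: neither the box nor the robot may touch a rail at any time. Only push the box, with the fingers against its upright faces; do not lift or tip it and do not touch the knob on its lid, and leave the tin, the plane and the mallet where they are.

Things in the scene. Friction and masses are not known exactly. Their poses are not given: they have to be found in the camera images.
- slot_board: Plywood board fixed on the bench, 480 long x 240 wide x 12 mm thick. Origin at the centre of its underside (bench level), z up. Its x axis runs down the lane, from the open infeed end (x = -240 mm) to the end stop; y is across the lane. It carries the two rails and the end stop; the lane's centre line is its y = 0. The lane is 116 mm wide between the rails; its mouth is at x = 0. The box starts on the open infeed half, off the centre line and askew.
- rail_a: Dark wooden guide rail on the +y side of the lane, fixed, freshly varnished: 200 mm long (board x = 0 to 200), 20 mm wide (board y = 58 to 78), 20 mm high above the board, so its top is 32 mm over the bench. Origin at the centre of its underside, axes as the board's. Must not be touched.
- rail_b: The same rail on the -y side of the lane (board y = -58 to -78). Must not be touched.
- end_stop: Wooden block fixed across the far end of the lane, 25 mm thick along the lane, 110 mm wide, 35 mm high above the board. Origin at the centre of its underside, axes as the board's; the face that looks down the lane towards the infeed end is at board x = 200 mm.
- box: Closed rectangular wooden box of about 0.45 kg (may be a third lighter or heavier), loose, standing on the board. 110 mm long (its x), 96 mm wide (its y), 55 mm high. Origin at the centre of its underside, which is 12 mm over the bench. Its long axis lies roughly along the lane (within about 15 degrees), its +x face leading. It slides with ordinary wood friction and stops when no longer pushed. Its centre is at board x = 145 mm when it is home against the stop.
- lid_knob: Small turned wooden knob fixed on the middle of the box's lid, 20 mm across, its top 17 mm above the lid. Origin at its foot. Not to be touched.
- tin: Bystander: varnish tin, 72 mm across, 85 mm tall, standing on the bench past the end-stop end of the board. Origin at the centre of its underside.
- plane: Bystander: iron bench plane, 200 x 56 mm, about 85 mm tall, on the bench behind the infeed end of the board. Origin at the centre of its sole, x along its length.
- mallet: Bystander: wooden mallet lying on the bench on the robot's left, past the end-stop end of the board, head 65 (x) x 110 (y) x 60 mm high, 26 mm thick handle running along -x to 230 mm from the head's centre. Origin under the head's centre, at bench level.
Not all that is in view belongs to the job. What is meant by the box is not blue, and is the smaller of those in its own colour.

How it is judged (in metres and radians):
At the end, for the whole second after the job is handed in: The box stands flat and at rest in the lane, its leading face within 5 mm of the end stop, square to the lane within 4 degrees, between the rails and touching neither (x of box in the frame of slot_board between 0.14 and 0.15 m and y of box in the frame of slot_board between -0.01 and 0.01 m and z of box in the frame of slot_board below 0.016 m and angle between the x axis of box and the x axis of slot_board, either way round below 0.07 rad and angle between box's own z axis and vertical below 0.05 rad and linear speed of box below 0.01 m/s).
It fails at once if the box touches a guide rail (contact force between box and rail_a above 0.3 N or contact force between box and rail_b above 0.3 N).
It fails at once if the robot touches a guide rail (contact force between any of the fingers, the arm and rail_a above 0.3 N or contact force between any of the fingers, the arm and rail_b above 0.3 N).
It fails at once if the box is lifted off the board or tipped (z of box in the frame of slot_board above 0.02 m or angle between box's own z axis and vertical above 0.15 rad).
It fails at once if the lid knob is touched (contact force between any of the fingers, the arm and lid_knob above 0.3 N).
It fails at once if the tin, the plane or the mallet is disturbed (distance of any of tin, plane, mallet from where it was at the start of the episode above 0.02 m).
It also fails if it takes over 61 s, if anything falls off the work surface, if the arm or the gripper's body presses on something with over 40 N, if the wrist force passes 120 N, or if a joint passes its speed limit or range.

## Working session

There is one attempt and no reset: what is moved stays moved. The work goes in short steps, Python scripts to look and compute and a tool call to move; the robot and the scene stay as the last step left them, time stands still between calls to the robot, and variables do not carry over. Pictures are saved under pics/ and viewed, and the job is handed in when it is done.

Besides the shell and the picture viewer there is one more tool, called after "Call:" as a command line: name --pt "numbers of a row" for each row, then --argument value for the rest. apply_moves: Moves the arm, as the interface text tells. Its arguments: {"type":"object","properties":{"steps":{"type":"array"},"force":{"type":"number"}},"required":["steps"]}

```bash
ls; mkdir -p pics; python3 - <<'E'
from cell import monitor, imaging, env, models
import cv2
s=monitor.get_state(); print(s)
for n in ["scene","top","wrist"]:
    im=imaging.read_camera(n); cv2.imwrite(f"pics/{n}0.png",im[:,:,::-1]); print(n,imaging.camera_info(n))
    for th in ["box","lid_knob"]:
        print(n,th,[(d['p'],d['pixel']) for d in models.search_frame(n,th)])
E
```

```text
pics
{'t': 0.0, 'joint_pos': array([ 1.41417775,  0.50182636, -0.42677342,  1.55145696,  0.2208139 ,
        1.13826922, -0.21027469]), 'qd': array([-1.22480228e-03, -1.15536910e-03, -1.14992726e-03, -2.73375250e-04,
        7.14330531e-04, -1.39909975e-03,  5.18514395e-05]), 'joint_efforts': array([ 2.27001160e-04, -5.69532251e+01, -5.81586957e+00, -2.80943102e+01,
        1.07261207e-02,  1.19206833e-02,  1.77722916e-05]), 'ee_pos': array([ 264.60484652, -592.95512002,  230.26834006]), 'orientation': array([-1.3779747 ,  0.89574063, -0.89315793]), 'contact_force': array([-0.53532693,  0.73160581, -0.31381665]), 'ft_torque': array([-0.01352323,  0.02555966,  0.02704496]), 'gripper_width': 85.58179795477402}
scene {'K': array([[521.64951012,   0.        , 315.12165088],
       [  0.        , 521.64951012, 239.13559783],
       [  0.        ,   0.        ,   1.        ]]), 'rvec': array([ 1.6154762 ,  1.72524013, -0.89071574]), 'tvec': array([ 173.69238625, -318.94918694, 1844.13326852])}
scene box [(0.97, [307.3, 228.3]), (0.93, [280.1, 299.1])]
scene lid_knob []
top {'K': array([[435.48982574,   0.        , 322.91458069],
       [  0.        , 435.48982574, 232.38321155],
       [  0.        ,   0.        ,   1.        ]]), 'rvec': array([ 2.14141655, -2.09844879,  0.21148337]), 'tvec': array([-132.02172013,  642.77794384, 1329.59732248])}
top box [(0.93, [492.2, 271.8]), (0.82, [328.4, 255.7]), (0.56, [348.6, 180.1])]
top lid_knob []
wrist {'K': array([[405.83967006,   0.        , 312.88706794],
       [  0.        , 405.83967006, 242.72164173],
       [  0.        ,   0.        ,   1.        ]]), 'rvec': array([-2.41001914,  1.56408184,  0.24282344]), 'tvec': array([-650.12998869,  -40.07648037,  379.69592948])}
wrist box [(0.56, [526.4, 27.0])]
wrist lid_knob []
```

View pics/top0.png

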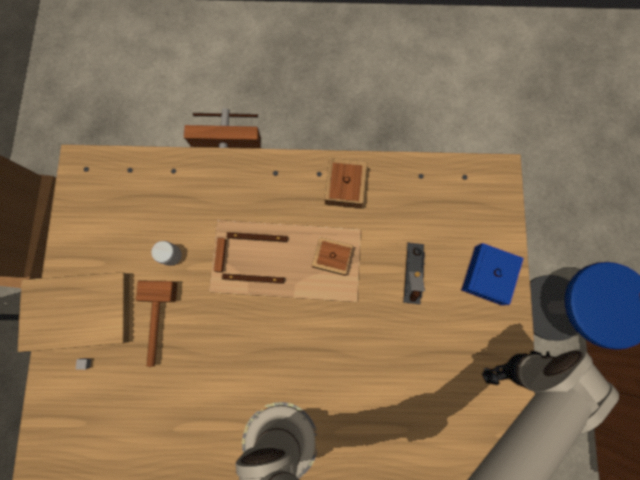

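View pics/scene0.png

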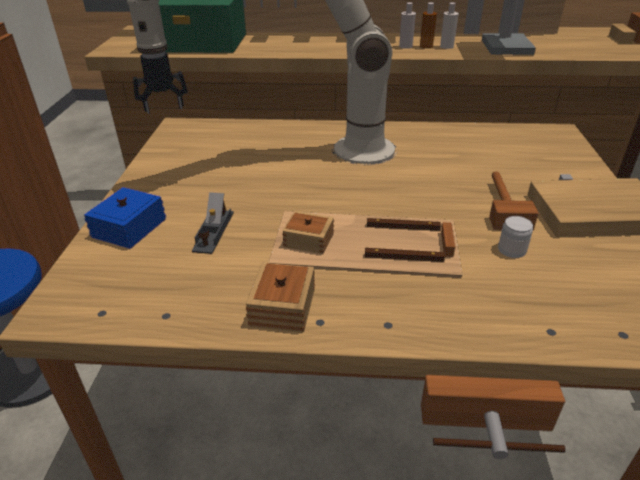

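View pics/wrist0.png

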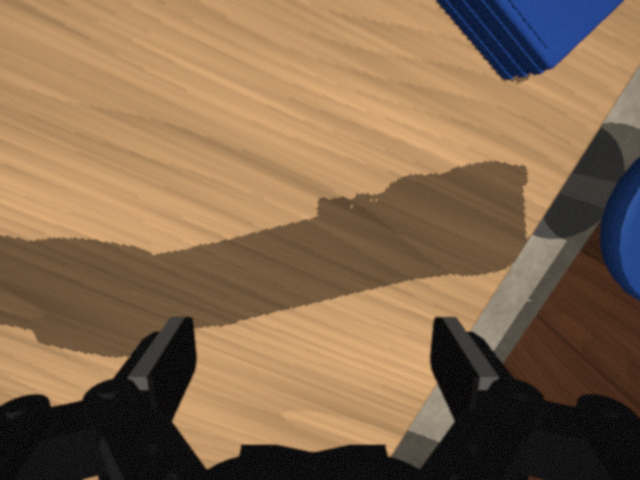

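Candidates in the top view: the wooden box on the board (332,257), a larger wooden box off the board (347,183), and the blue box (493,273). I choose the smaller wooden one at (332,257). The close crops below check that choice.

```bash
python3 - <<'E'
import cv2
a=cv2.imread("pics/top0.png")[210:310,200:370]; cv2.imwrite("pics/top_c.png",cv2.resize(a,None,fx=4.7,fy=4.7,interpolation=cv2.INTER_CUBIC))
a=cv2.imread("pics/scene0.png")[200:290,265:470]; cv2.imwrite("pics/scene_c.png",cv2.resize(a,None,fx=3.9,fy=3.9,interpolation=cv2.INTER_CUBIC))
E
```

```text
(no output)
```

View pics/top_c.png

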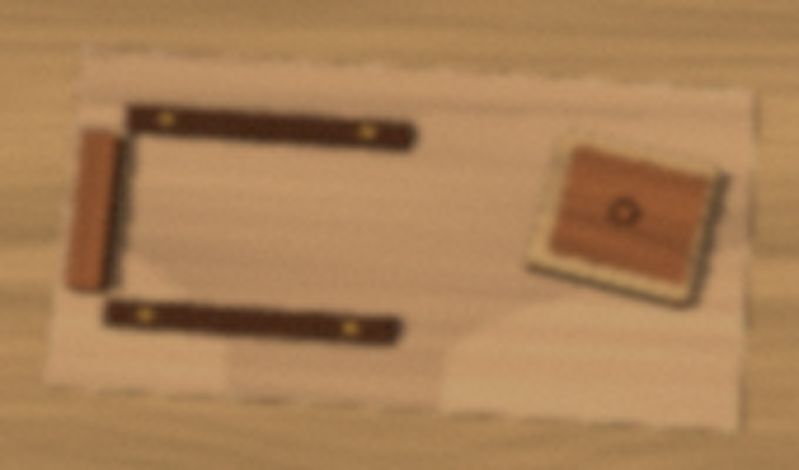

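View pics/scene_c.png

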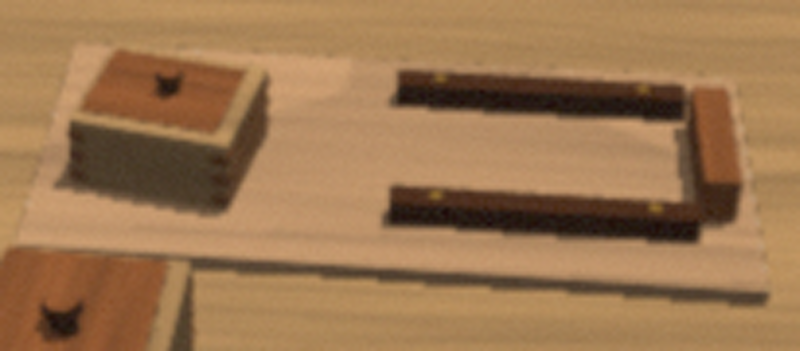

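```bash
cat > h.py <<'E'
import numpy as np, cv2
from scipy.optimize import least_squares
def proj(info,P):
    return cv2.projectPoints(np.asarray(P,float).reshape(-1,3),info["rvec"],info["tvec"],info["K"],None)[0].reshape(-1,2)
def place(p,P):
    c,s=np.cos(p[2]),np.sin(p[2]); P=np.asarray(P,float)
    return np.c_[p[0]+c*P[:,0]-s*P[:,1],p[1]+s*P[:,0]+c*P[:,1],P[:,2]]
def fit(obs,p0):
    # obs: list of (info, pts3local, pix)
    f=lambda p:np.concatenate([(proj(i,place(p,P))-np.asarray(x)).ravel() for i,P,x in obs])
    r=least_squares(f,p0,loss="soft_l1",x_scale=[10,10,.1]); return r.x,f(r.x).reshape(-1,2)
E
python3 - <<'E'
from h import *
from cell import imaging
T=imaging.camera_info("top");S=imaging.camera_info("scene")
t=lambda a:np.array(a,float)/4.7+[200,210]-.4
s=lambda a:np.array(a,float)/3.9+[265,200]-.4
# board: +y side -> which? lane goes world +y (image left in top); board y = world -x => bottom of top image
B=[[240,-120,12],[-240,-120,12],[-240,120,12],[240,120,12], [0,-78,32],[0,58,32],[0,78,32]]
xt=t([[83,50],[752,92],[738,428],[47,385],[415,122],[402,320],[400,343]])
Bs=[[240,-120,12],[-240,120,12],[240,120,12]]
xs=s([[768,292],[78,44],[735,75]])
pb,r=fit([(T,B,xt),(S,Bs,xs)],[600,0,1.57]);print(pb,r.round(1).tolist())
h=67
# box corners top
K=[[55,-48,h],[-55,-48,h],[-55,48,h],[55,48,h]]
kt=t([[560,132],[727,170],[690,303],[528,265]])
ks=s([[225,150],[72,120],[118,50],[268,70]])
for o in ([(T,K,kt)],[(S,K,ks)],[(T,K,kt),(S,K,ks)]):
    p,r=fit(o,[600,-100,1.5]);print(p,r.round(1).tolist())
c,q=np.cos(pb[2]),np.sin(pb[2]);d=p[:2]-pb[:2]
print("box in board",c*d[0]+q*d[1],-q*d[0]+c*d[1],np.degrees(p[2]-pb[2]))
E
```

```text
[ 5.60856833e+02 -4.51981624e-01  1.52791931e+00] [[-0.1, -0.5], [1.4, -0.4], [1.0, 1.0], [-0.6, 0.7], [-0.3, -0.1], [-0.9, -0.6], [-1.0, 0.8], [0.5, 0.2], [-1.5, -0.1], [-0.4, 0.7]]
[ 569.99201339 -151.61965043    1.35075687] [[0.8, -0.5], [-1.1, -0.5], [-0.1, 0.6], [0.3, 0.4]]
[ 574.20178112 -148.86972278    1.32596083] [[0.6, 0.1], [-1.3, 0.4], [-0.2, -1.4], [0.5, 0.1]]
[ 571.34093721 -150.10944746    1.33942578] [[0.5, -1.1], [-1.5, -0.7], [-0.8, 0.3], [-0.3, -0.3], [0.5, -0.7], [-1.5, -0.1], [-0.9, -1.9], [-0.0, -0.7]]
box in board -149.07052951073538 -16.889367935351544 -10.799883786404878
```

```bash
cat >> h.py <<'E'
from scipy.spatial.transform import Rotation as R
BP=np.array([560.86,-0.45,1.5279])
def b2w(x,y,bp=None):
    bp=BP if bp is None else bp
    c,s=np.cos(bp[2]),np.sin(bp[2]); return np.array([bp[0]+c*x-s*y,bp[1]+s*x+c*y])
def w2b(p,bp=None):
    bp=BP if bp is None else bp
    c,s=np.cos(bp[2]),np.sin(bp[2]); d=np.asarray(p)[:2]-bp[:2]; return np.array([c*d[0]+s*d[1],-s*d[0]+c*d[1]])
def plan(s,bx,by,z,jaw_board_deg):
    """shift (cm) & turn from measured pose to put TCP at board (bx,by), height z, jaw x axis at angle in board frame"""
    M=R.from_rotvec(s["orientation"]).as_matrix()
    tgt=np.r_[b2w(bx,by),z]; d=M.T@(tgt-s["ee_pos"])/10
    a=np.degrees(np.arctan2(M[1,0],M[0,0])); want=np.degrees(BP[2])+jaw_board_deg
    dw=(want-a+180)%360-180
    print("tcp board",w2b(s["ee_pos"]).round(1),"z",round(s["ee_pos"][2],1),"jaw board deg",round((a-np.degrees(BP[2])+180)%360-180,2))
    print("shift cm",d.round(2),"turn about tool y",round(-dw,2) if M[2,1]<0 else round(dw,2),"(or ±180)")
E
python3 - <<'E'
from h import *
from cell import monitor,imaging
s=monitor.get_state();print(R.from_rotvec(s["orientation"]).as_matrix().round(3),s["t"])
plan(s,-149,-110,150,0)
# big box knob location at z~90
T=imaging.camera_info("top");Rm=cv2.Rodrigues(T["rvec"])[0];C=-Rm.T@T["tvec"]
for px,z in [((347,181),90),((328,205),80),((365,207),80),((332,257),72),((415,245),60),((415,300),0),((425,245),0)]:
    d=Rm.T@np.linalg.inv(T["K"])@np.r_[px,1]; p=C+d*(z-C[2])/d[2]; print(px,p.round(),w2b(p).round())
E
```

```text
[[ 0.408  0.     0.913]
 [-0.913  0.     0.408]
 [-0.    -1.     0.   ]] 0.45
tcp board [-605.2  270.2] z 231.2 jaw board deg -153.49
shift cm [-23.85   8.13  54.39] turn about tool y -153.49 (or ±180)
(347, 181) [ 810. -193.   90.] [-182. -257.]
(328, 205) [ 732. -133.   80.] [-126. -176.]
(365, 207) [ 728. -252.   80.] [-244. -177.]
(332, 257) [ 565. -149.   72.] [-148.  -11.]
(415, 245) [ 611. -414.   60.] [-411.  -68.]
(415, 300) [ 440. -423.    0.] [-427.  103.]
(425, 245) [ 622. -460.    0.] [-456.  -81.]
```

Call:
apply_moves --pt "0.4 -23.9 0 54.4 26.5" --pt "0.4 -23.9 0 54.4 26.5" --pt "0.4 -23.9 0 54.4 26.5" --pt "0.4 -23.9 0 54.4 26.5" --pt "0.4 -23.9 0 54.4 26.5" --pt "0.4 -23.9 0 54.4 26.5" --pt "0.4 -23.9 0 54.4 26.5" --pt "0.4 -23.9 0 54.4 26.5" --pt "0.4 -23.9 0 54.4 26.5" --pt "0.4 -23.9 0 54.4 26.5" --pt "0.4 -23.9 0 54.4 26.5" --pt "0.4 -23.9 0 54.4 26.5" --pt "0.4 -23.9 0 54.4 26.5" --pt "0.4 -23.9 0 54.4 26.5" --pt "0.4 -23.9 0 54.4 26.5" --pt "0.4 -23.9 0 54.4 26.5" --pt "0.4 -23.9 0 54.4 26.5" --pt "0.4 -23.9 0 54.4 26.5" --pt "0.4 -23.9 0 54.4 26.5" --force 20

```text
t: 2.35
ee_pos: [664.0, -154.3, 231.5]
orientation: [-1.188, 1.241, -1.241]
contact_force: [-0.3, 0.7, -0.9]
gripper_width: 51.5
```

```bash
python3 - <<'E'
from h import *
from cell import monitor,imaging
s=monitor.get_state();print(s["t"],s["joint_pos"].round(2),s["gripper_width"])
plan(s,-149,-105,40,180)
W=imaging.camera_info("wrist");im=imaging.read_camera("wrist");cv2.imwrite("pics/w1.png",im[:,:,::-1])
Rm=cv2.Rodrigues(W["rvec"])[0];C=-Rm.T@W["tvec"];print("cam",C.round(1),w2b(C),Rm[2].round(3))
np.save("w1.npy",np.r_[W["rvec"].ravel(),W["tvec"].ravel()])
E
```

```text
2.35 [ 0.51  0.57 -0.48  1.46  0.27  1.18 -1.62] 51.54377447764631
tcp board [-149.2 -109.7] z 231.5 jaw board deg 179.95
shift cm [-0.03 19.15 -0.47] turn about tool y -0.05 (or ±180)
cam [ 740.9 -158.1  374.4] [-149.82876976 -186.60526932] [-0.303  0.013 -0.953]
```

View pics/w1.png

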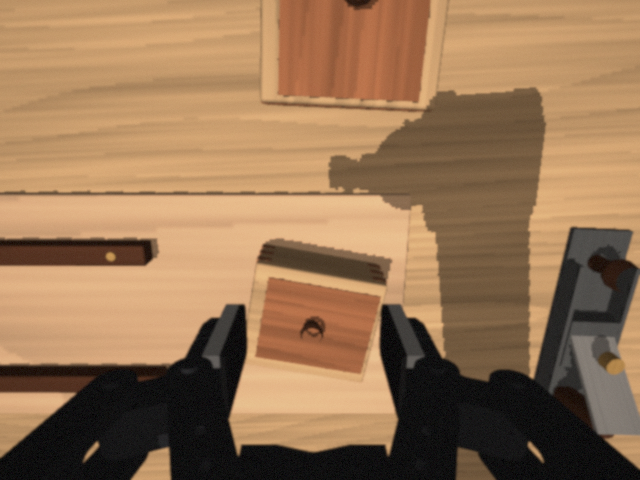

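```bash
python3 - <<'E'
import cv2
a=cv2.imread("pics/w1.png")[180:400,110:430]; cv2.imwrite("pics/w1c.png",cv2.resize(a,None,fx=2.5,fy=2.5,interpolation=cv2.INTER_CUBIC))
E
```

```text
(no output)
```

View pics/w1c.png

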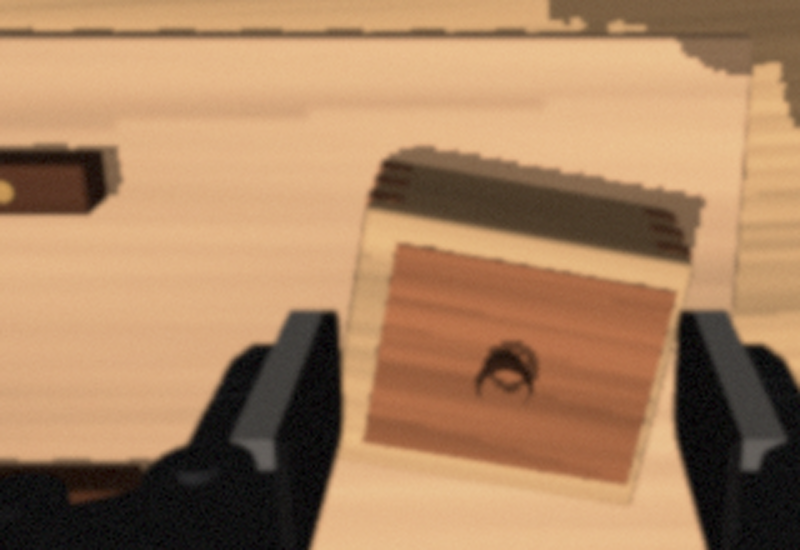

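```bash
python3 - <<'E'
from h import *
from cell import imaging
v=np.load("w1.npy");W=dict(rvec=v[:3],tvec=v[3:],K=imaging.camera_info("wrist")["K"])
T=imaging.camera_info("top")
t=lambda a:np.array(a,float)/4.7+[200,210]-.4
w=lambda a:np.array(a,float)/2.5+[110,180]-.3
B=[[240,-120,12],[-240,-120,12],[-240,120,12],[240,120,12]]
xt=t([[83,50],[752,92],[738,428],[47,385]])
Bw=[[0,-58,32],[0,-78,32],[-240,-120,12]];xw=w([[87,213],[85,152],[750,40]])
for o in ([(W,Bw,xw)],[(W,Bw,xw)]*3+[(T,B,xt)]):
    pb,r=fit(o,[560,0,1.53]);print(pb,np.degrees(pb[2]),r[:3].round(1).tolist(),r[-4:].round(1).tolist())
K=[[55,-48,67],[-55,-48,67],[-55,48,67],[55,-48,12],[-55,-48,12]]
p,r=fit([(W,K,w([[368,208],[690,263],[632,502],[385,158],[683,213]]))],[570,-150,1.34]);print(p,r.round(1).tolist(),w2b(p,pb),np.degrees(p[2]-pb[2]))
# line direction of y=-120 edge, independent of fingers: two points in crop
Rm=cv2.Rodrigues(W["rvec"])[0];C=-Rm.T@W["tvec"]
P=[]
for px in w([[10,34],[660,37]]):
    d=Rm.T@np.linalg.inv(W["K"])@np.r_[px,1]; q=C+d*(12-C[2])/d[2]; P.append(q)
print(P,np.degrees(np.arctan2(*(P[0]-P[1])[[1,0]])),[w2b(q,pb) for q in P])
E
```

```text
[560.81922308   2.20065909   1.51159737] 86.60814937838626 [[-0.0, -0.9], [-1.7, 2.3], [2.0, -0.1]] [[-0.0, -0.9], [-1.7, 2.3], [2.0, -0.1]]
[560.40477507   2.02981862   1.51455785] 86.77777260529713 [[0.1, -0.5], [-1.7, 2.8], [1.8, -0.4]] [[-0.2, -1.2], [1.1, 0.7], [-0.4, 2.1], [-1.7, -0.3]]
[ 569.0177609  -150.17988711    1.34283368] [[-0.8, -0.1], [2.9, 0.8], [0.5, 2.5], [0.2, -0.6], [-4.6, -2.5]] [-151.48494138  -17.15489955] -9.839070077069074
[array([680.39862241,  24.12854298,  12.        ]), array([ 668.95084321, -210.16371405,   12.        ])] 87.2026894397636 [array([  28.80850164, -118.5619975 ]), array([-205.75681357, -120.30161217])]
```

```bash
sed -i 's/^BP=.*/BP=np.array([560.6,1.0,1.522])/' h.py; python3 - <<'E'
from h import *
from cell import monitor
s=monitor.get_state()
plan(s,-150,-106,38,180)
E
```

```text
tcp board [-149.7 -111. ] z 231.5 jaw board deg -179.69
shift cm [ 0.03 19.35 -0.5 ] turn about tool y 0.31 (or ±180)
```

Call:
apply_moves --pt "0.4 0 4 -0.3 0.3" --pt "0.4 0 8 -0.3 0.3" --pt "0.4 0 12 -0.3 0.3" --pt "0.4 0 15 -0.3 0.3" --pt "0.4 0 17 -0.3 0.3" --pt "0.4 0 18.5 -0.3 0.3" --pt "0.4 0 19.3 -0.3 0.3" --pt "0.4 0 19.3 -0.3 0.3" --pt "0.4 0 19.3 -0.3 0.3"

```text
t: 3.3
ee_pos: [662.0, -153.9, 39.5]
orientation: [-1.185, 1.244, -1.246]
contact_force: [0.2, 0.0, 1.0]
gripper_width: 51.3
```

```bash
python3 - <<'E'
from h import *
from cell import monitor,imaging
s=monitor.get_state();plan(s,-150,-62,38,180);print(s["contact_force"])
im=imaging.read_camera("wrist");cv2.imwrite("pics/w2.png",im[:,:,::-1])
im=imaging.read_camera("scene")[190:300,260:470];cv2.imwrite("pics/s2.png",cv2.resize(im[:,:,::-1],None,fx=3.8,fy=3.8,interpolation=cv2.INTER_CUBIC))
E
```

```text
tcp board [-149.8 -108.9] z 39.5 jaw board deg -179.99
shift cm [ 0.02  0.14 -4.69] turn about tool y 0.01 (or ±180)
[0.2363888  0.0467925  0.98825696]
```

View pics/w2.png

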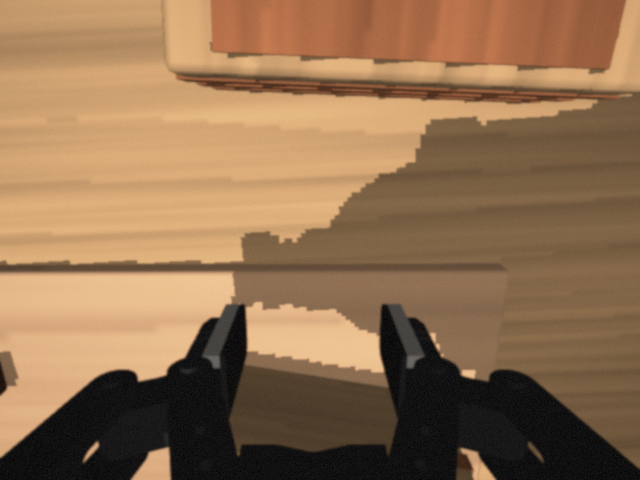

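View pics/s2.png

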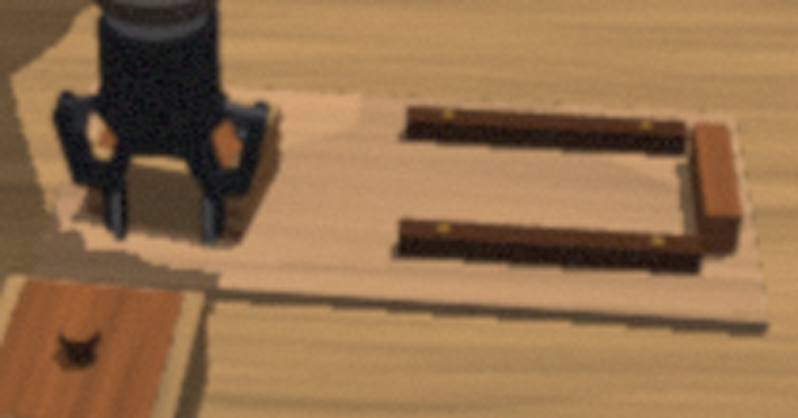

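Call:
apply_moves --pt "0.4 0 0.1 -0.6 0" --pt "0.4 0 0.1 -1.2 0" --pt "0.4 0 0.1 -1.6 0" --pt "0.4 0 0.1 -2.0 0" --pt "0.4 0 0.1 -2.3 0" --pt "0.4 0 0.1 -2.6 0" --pt "0.4 0 0.1 -2.9 0" --pt "0.4 0 0.1 -3.2 0" --pt "0.4 0 0.1 -3.5 0" --pt "0.4 0 0.1 -3.8 0" --pt "0.4 0 0.1 -4.1 0" --pt "0.4 0 0.1 -4.4 0" --pt "0.4 0 0.1 -4.6 0" --pt "0.4 0 0.1 -4.6 0" --pt "0.4 0 0.1 -4.6 0"

```text
t: 4.9
ee_pos: [616.0, -152.0, 38.8]
orientation: [-1.185, 1.243, -1.246]
contact_force: [1.3, 0.3, -0.0]
gripper_width: 51.1
```

```bash
python3 - <<'E'
from h import *
from cell import monitor,imaging
s=monitor.get_state();plan(s,-150,-62,38,180);print(s["contact_force"])
im=imaging.read_camera("wrist");cv2.imwrite("pics/w3.png",im[:,:,::-1])
im=imaging.read_camera("scene")[190:300,260:470];cv2.imwrite("pics/s3.png",cv2.resize(im[:,:,::-1],None,fx=3.8,fy=3.8,interpolation=cv2.INTER_CUBIC))
im=imaging.read_camera("top")[210:310,200:370];cv2.imwrite("pics/t3.png",cv2.resize(im[:,:,::-1],None,fx=4.7,fy=4.7,interpolation=cv2.INTER_CUBIC))
E
```

```text
tcp board [-150.2  -62.8] z 38.8 jaw board deg -180.0
shift cm [-0.02  0.08 -0.08] turn about tool y 0.0 (or ±180)
[ 1.2806655   0.32049739 -0.04206588]
```

View pics/t3.png

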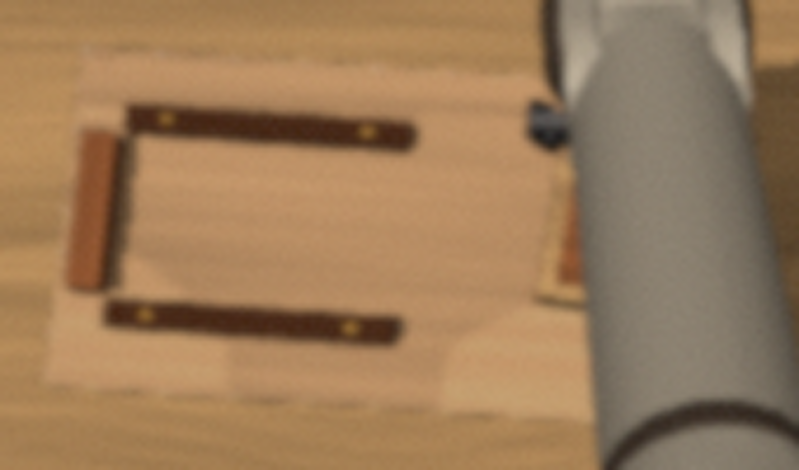

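View pics/s3.png

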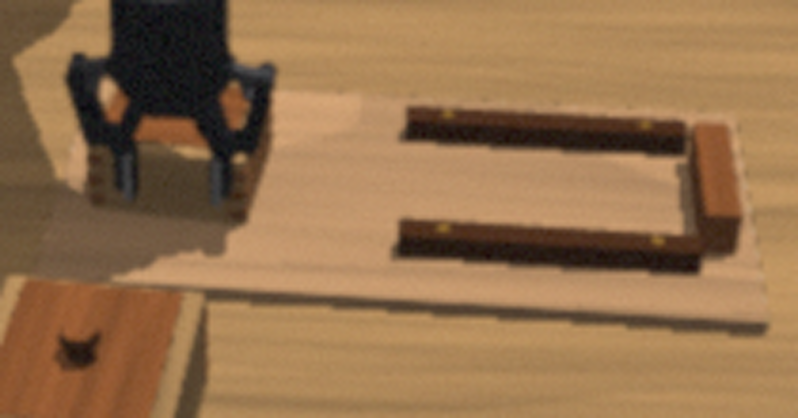

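Call:
apply_moves --pt "0.4 0 0.1 1.5 0" --pt "0.4 0 0.1 3 0" --pt "0.4 0 -4 4 0" --pt "0.4 0 -9 4 0" --pt "0.4 0 -14 4 0" --pt "0.4 0 -19 4 0" --pt "0.4 2.5 -22 2 -8" --pt "0.4 5 -22 -1 -16" --pt "0.4 8 -22 -4 -24" --pt "0.4 9.5 -22 -6.3 -32" --pt "0.4 9.5 -22 -6.3 -40" --pt "0.4 9.5 -22 -6.3 -48" --pt "0.4 9.5 -22 -6.3 -56" --pt "0.4 9.5 -22 -6.3 -64" --pt "0.4 9.5 -22 -6.3 -72" --pt "0.4 9.5 -22 -6.3 -80" --pt "0.4 9.5 -22 -6.3 -88" --pt "0.4 9.5 -22 -6.3 -90" --pt "0.4 9.5 -22 -6.3 -90" --pt "0.4 9.5 -22 -6.3 -90"

```text
t: 7.05
ee_pos: [547.6, -244.0, 258.4]
orientation: [-1.571, 0.039, -0.04]
contact_force: [0.6, 0.7, 0.0]
gripper_width: 51.2
```

```bash
python3 - <<'E'
from h import *
from cell import monitor,imaging
s=monitor.get_state();plan(s,-250,0,38,-90);print(s["t"],s["joint_pos"].round(2))
W=imaging.camera_info("wrist");im=imaging.read_camera("wrist");cv2.imwrite("pics/w4.png",im[:,:,::-1])
np.save("w4.npy",np.r_[W["rvec"].ravel(),W["tvec"].ravel()])
im=imaging.read_camera("scene");cv2.imwrite("pics/s4.png",im[:,:,::-1])
im=imaging.read_camera("top")[210:310,200:370];cv2.imwrite("pics/t4.png",cv2.resize(im[:,:,::-1],None,fx=4.7,fy=4.7,interpolation=cv2.INTER_CUBIC))
E
```

```text
tcp board [-245.3    1. ] z 258.4 jaw board deg -90.09
shift cm [ 0.08 22.04 -0.45] turn about tool y -0.09 (or ±180)
7.05 [ 0.98  0.47 -0.81  1.65  0.36  1.18  0.03]
```

View pics/t4.png

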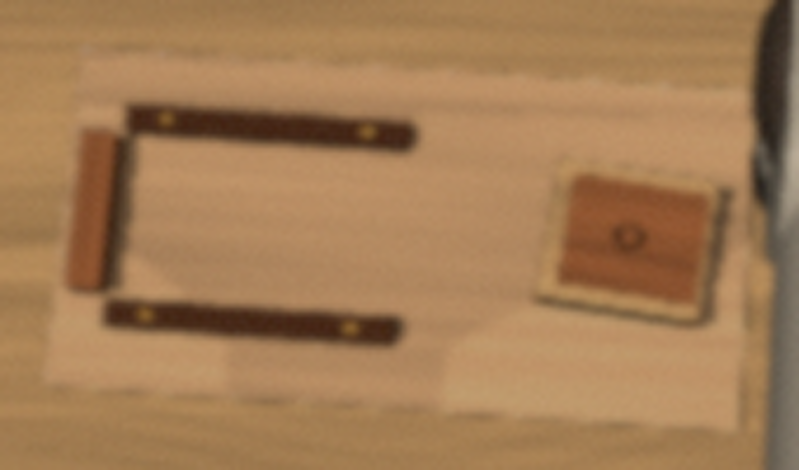

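View pics/w4.png

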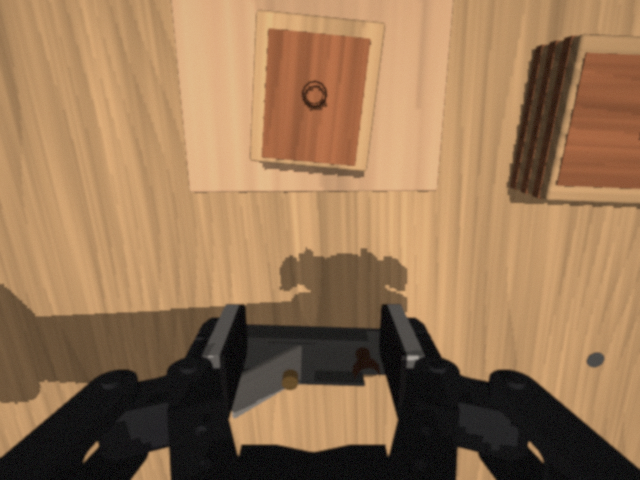

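```bash
python3 - <<'E'
from h import *
from cell import imaging
v=np.load("w4.npy");W=dict(rvec=v[:3],tvec=v[3:],K=imaging.camera_info("wrist")["K"]);T=imaging.camera_info("top")
a=cv2.imread("pics/w4.png")[0:210,160:470]; cv2.imwrite("pics/w4c.png",cv2.resize(a,None,fx=2.58,fy=2.58,interpolation=cv2.INTER_CUBIC))
t=lambda a:np.array(a,float)/4.7+[200,210]-.4
# overlay: predicted board outline pts in wrist
print(proj(W,[[*b2w(-240,-120),12],[*b2w(-240,120),12],[*b2w(-100,-120),12],[*b2w(-100,120),12]]).round(1))
K=[[55,-48,67],[-55,-48,67],[-55,48,67],[55,48,67]]
for o in ([(W,K,[[384,22],[366,172],[250,160],[258,10]])],[(T,K,t([[565,160],[727,186],[705,323],[538,300]]))]):
    p,r=fit(o,[565,-150,1.45]);print(p,r.round(1).tolist(),w2b(p),np.degrees(p[2]-BP[2]))
E
```

```text
[[438.4 190.7]
 [190.3 191.2]
 [453.3  29.8]
 [175.1  30.4]]
[ 552.92356479 -153.72319961    1.42928455] [[2.1, 0.4], [0.6, -0.1], [-0.6, 1.1], [-2.1, -1.0]] [-1.54913465e+02  1.20369915e-01] -5.312203891886675
[ 553.30934936 -157.14104241    1.42921368] [[-0.1, -0.2], [-0.3, -0.2], [-0.1, 0.6], [0.7, -0.2]] [-158.30842222   -0.43166745] -5.316264381772714
```

View pics/w4c.png

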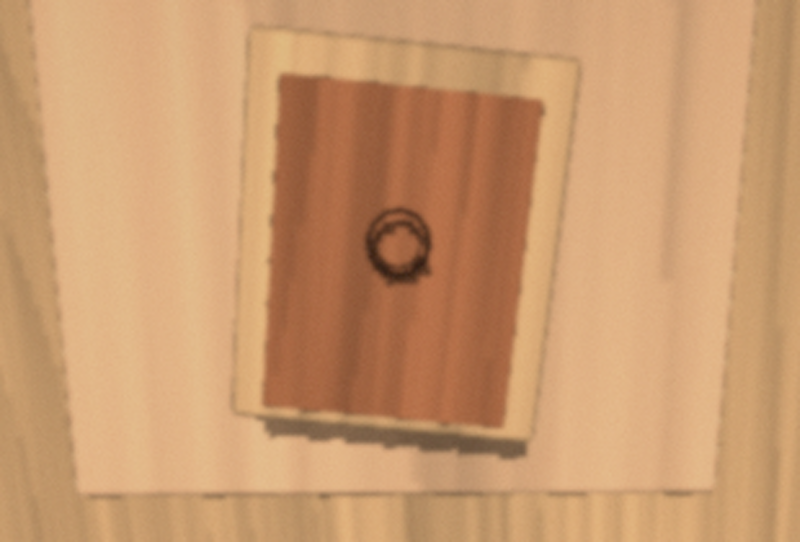

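Call:
apply_moves --pt "0.3 0.1 4 -0.5 0" --pt "0.3 0.1 9 -0.5 0" --pt "0.3 0.1 14 -0.5 0" --pt "0.3 0.1 18 -0.5 0" --pt "0.3 0.1 20.5 -0.5 0" --pt "0.3 0.1 21.7 -0.5 0" --pt "0.3 0.1 22 -0.5 0" --pt "0.3 0.1 22 -0.5 0" --pt "0.3 0.1 22 0.5 0" --pt "0.3 0.1 22 1.2 0" --pt "0.3 0.1 22 1.7 0" --pt "0.3 0.1 22 2.1 0" --pt "0.3 0.1 22 2.5 0" --pt "0.3 0.1 22 2.9 0" --pt "0.3 0.1 22 3.3 0" --pt "0.3 0.1 22 3.7 0" --pt "0.3 0.1 22 4.1 0" --pt "0.3 0.1 22 4.5 0" --pt "0.3 0.1 22 4.9 0" --pt "0.3 0.1 22 5.3 0"

```text
t: 9.2
ee_pos: [551.2, -191.8, 38.6]
orientation: [-1.573, 0.039, -0.039]
contact_force: [0.2, -6.0, 3.5]
gripper_width: 59.8
```

```bash
python3 - <<'E'
from h import *
from cell import monitor,imaging
s=monitor.get_state();plan(s,-165,0,38,-90);print(s["t"],s["contact_force"],s["gripper_width"])
im=imaging.read_camera("wrist");cv2.imwrite("pics/w5.png",im[:,:,::-1])
im=imaging.read_camera("scene")[190:300,260:470];cv2.imwrite("pics/s5.png",cv2.resize(im[:,:,::-1],None,fx=3.8,fy=3.8,interpolation=cv2.INTER_CUBIC))
E
```

```text
tcp board [-193.   -0.] z 38.6 jaw board deg -90.06
shift cm [-0.01  0.05  2.8 ] turn about tool y -0.06 (or ±180)
9.2 [ 0.18017326 -5.95839538  3.46645859] 59.76441195270859
```

View pics/w5.png

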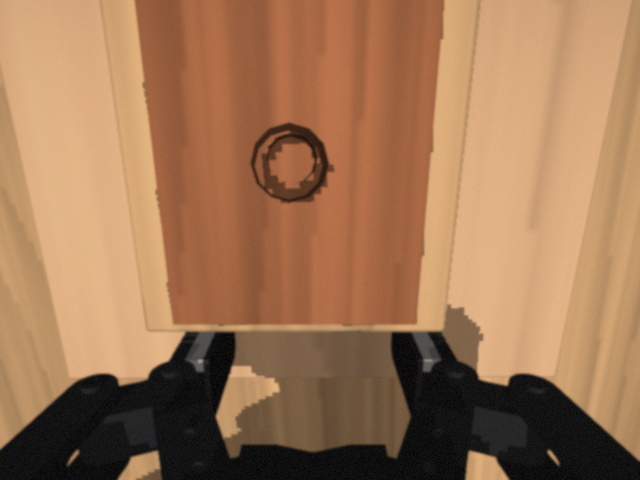

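View pics/s5.png

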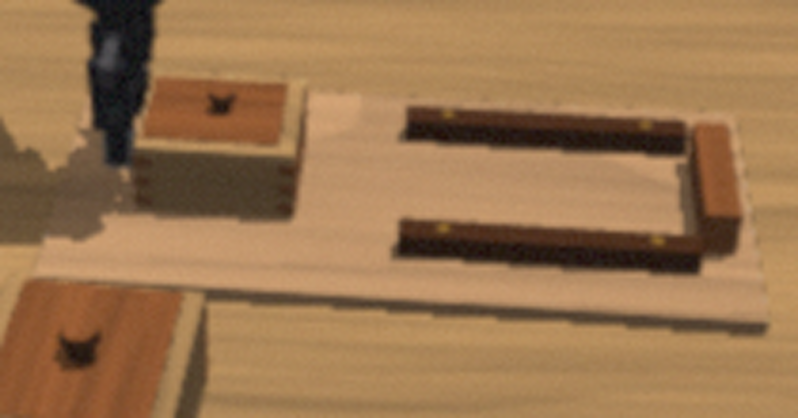

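```bash
cat > m.py <<'E'
from h import *
from cell import monitor,imaging
import sys
W=imaging.camera_info("wrist")
K=[[-55,-48,67],[-55,48,67]]
E
python3 - <<'E'
from m import *
# points: board infeed corners + side edge points, box rear top corners + side edges (rays)
Rm=cv2.Rodrigues(W["rvec"])[0];C=-Rm.T@W["tvec"]
def ray(px,z):
    d=Rm.T@np.linalg.inv(W["K"])@np.r_[px,1]; return (C+d*(z-C[2])/d[2])[:2]
for n,px,z in [("rear+y",(147,330),67),("rear-y",(443,330),67),("top+y",(101,0),67),("top-y",(479,0),67),("bd+y",(67,377),12),("bd-y",(556,377),12),("bd+y far",(5,100),12),("bd-y far",(620,85),12)]:
    p=ray(px,z);print(n,p.round(1),w2b(p).round(1))
print(proj(W,[[*b2w(-240,-120),12],[*b2w(-240,120),12],[*b2w(-160,-120),12],[*b2w(-160,120),12]]).round(1))
E
```

```text
rear+y [ 498.5 -176.5] [-180.3   53.3]
rear-y [ 592.5 -181.2] [-180.4  -40.7]
top+y [503.2 -84.2] [-87.9  53.2]
top-y [596.9 -88.8] [-88.  -40.7]
bd+y [ 428.1 -230.7] [-237.9  121.1]
bd-y [ 667.4 -242.5] [-238.  -118.6]
bd+y far [ 433.6 -102.7] [-109.8  121.8]
bd-y far [ 674.5 -109. ] [-104.3 -119.1]
[[558.2 380.4]
 [ 70.  380.7]
 [592.3 223.1]
 [ 36.1 223.3]]
```

Call:
apply_moves --pt "0.3 0 0 0.3 0" --pt "0.3 0.05 0 0.7 0" --pt "0.3 0.1 0 1.1 0" --pt "0.3 0.15 0 1.5 0" --pt "0.3 0.2 0 1.9 0" --pt "0.3 0.25 0 2.3 0" --pt "0.3 0.3 0 2.7 0" --pt "0.3 0.35 0 3.1 0" --pt "0.3 0.4 0 3.5 0" --pt "0.3 0.45 0 3.9 0" --pt "0.3 0.5 0 4.3 0" --pt "0.3 0.5 0 4.7 0" --pt "0.3 0.5 0 5.0 0" --pt "0.3 0.5 0 5.0 0"

```text
t: 10.7
ee_pos: [558.1, -140.7, 38.2]
orientation: [-1.572, 0.039, -0.037]
contact_force: [0.4, -4.6, 2.9]
gripper_width: 60.0
```

```bash
python3 - <<'E'
from h import *
from cell import monitor,imaging
s=monitor.get_state();plan(s,-100,-5,38,-90);print(s["t"],s["contact_force"],s["gripper_width"])
im=imaging.read_camera("wrist");cv2.imwrite("pics/w6.png",im[:,:,::-1])
im=imaging.read_camera("top")[210:310,200:370];cv2.imwrite("pics/t6.png",cv2.resize(im[:,:,::-1],None,fx=4.7,fy=4.7,interpolation=cv2.INTER_CUBIC))
E
```

```text
tcp board [-141.6   -4.4] z 38.2 jaw board deg -89.97
shift cm [0.06 0.02 4.16] turn about tool y 0.03 (or ±180)
10.7 [ 0.41825463 -4.57152001  2.94595886] 59.974435095883884
```

View pics/w6.png

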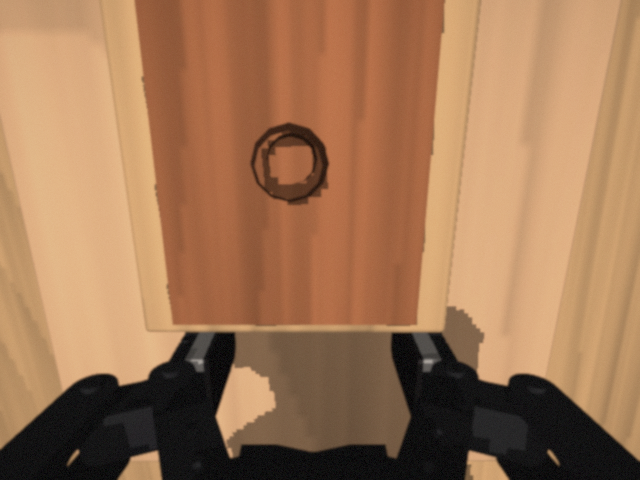

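View pics/t6.png

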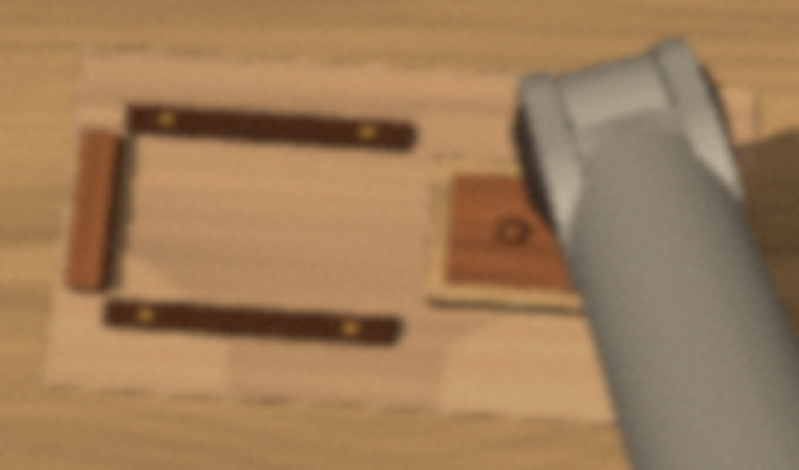

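```bash
python3 - <<'E'
import cv2,numpy as np
a=cv2.imread("pics/w6.png")
L=a[100:380,0:150];Rr=a[0:380,440:640]
L=cv2.resize(L,(300,560));Rr=cv2.resize(Rr,(400,760))[:560]
cv2.imwrite("pics/w6c.png",cv2.convertScaleAbs(np.hstack([L,np.zeros((560,20,3),np.uint8),Rr]),alpha=1.6,beta=-120))
E
```

View pics/w6c.png

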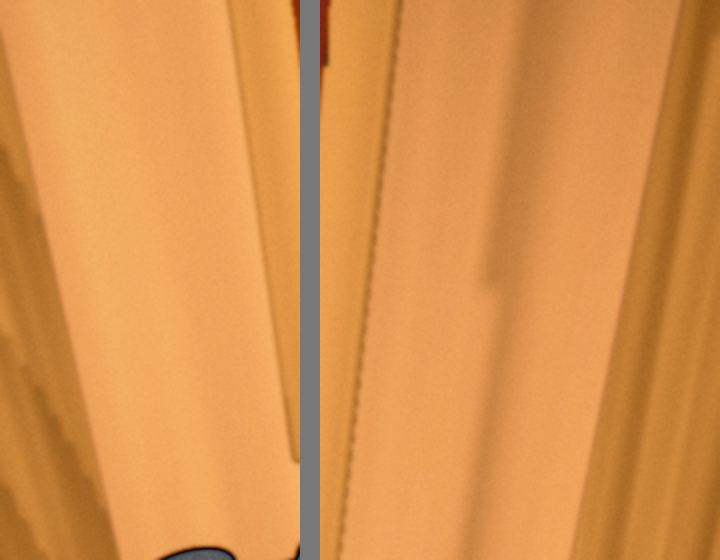

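```bash
python3 - <<'E'
from m import *
Rm=cv2.Rodrigues(W["rvec"])[0];C=-Rm.T@W["tvec"]
def ray(px,z):
    d=Rm.T@np.linalg.inv(W["K"])@np.r_[px,1]; return (C+d*(z-C[2])/d[2])[:2]
for n,px,z in [("bd+y",(0,121),12),("bd+y",(60,379),12),("bd-y",(621,0),12),("bd-y",(567.5,279),12),("bx+y",(112.5,100),67),("bx+y",(146.5,329),67),("bx-y",(481,0),67),("bx-y",(451,260),67)]:
    print(n,w2b(ray(px,z)).round(1))
E
```

```text
bd+y [-67.5 121.2]
bd+y [-188.6  120.2]
bd-y [ -25.  -116.8]
bd-y [-135.6 -118.2]
bx+y [-61.2  49.4]
bx+y [-129.6   48.9]
bx-y [-37.8 -45.4]
bx-y [-106.3  -45. ]
```

Call:
apply_moves --pt "0.3 0 0 0.4 -0.1" --pt "0.3 0 0 0.8 -0.2" --pt "0.3 0 0 1.2 -0.3" --pt "0.3 0 0 1.6 -0.4" --pt "0.3 0 0 2.0 -0.4" --pt "0.3 0 0 2.4 -0.4" --pt "0.3 -0.02 0 2.8 -0.4" --pt "0.3 -0.02 0 3.2 -0.4" --pt "0.3 -0.02 0 3.6 -0.4" --pt "0.3 -0.04 0 4.0 -0.4" --pt "0.3 -0.04 0 4.4 -0.4" --pt "0.3 -0.04 0 4.8 -0.4" --pt "0.3 -0.04 0 5.0 -0.4" --pt "0.3 -0.04 0 5.0 -0.4"

```text
t: 12.2
ee_pos: [559.8, -90.7, 38.0]
orientation: [-1.571, 0.034, -0.031]
contact_force: [-0.6, -4.4, 3.2]
gripper_width: 59.9
```

```bash
python3 - <<'E'
from h import *
from cell import monitor,imaging
s=monitor.get_state();plan(s,77,-5,38,-90);print(s["t"],s["contact_force"],s["gripper_width"])
im=imaging.read_camera("wrist");cv2.imwrite("pics/w7.png",im[:,:,::-1])
im=imaging.read_camera("top")[210:310,200:370];cv2.imwrite("pics/t7.png",cv2.resize(im[:,:,::-1],None,fx=4.7,fy=4.7,interpolation=cv2.INTER_CUBIC))
im=imaging.read_camera("scene")[190:300,260:470];cv2.imwrite("pics/s7.png",cv2.resize(im[:,:,::-1],None,fx=3.8,fy=3.8,interpolation=cv2.INTER_CUBIC))
E
```

```text
tcp board [-91.6  -3.7] z 38.0 jaw board deg -89.58
shift cm [ 0.25 -0.02 16.86] turn about tool y 0.42 (or ±180)
12.2 [-0.62300498 -4.40183922  3.21587075] 59.88984130324318
```

View pics/w7.png

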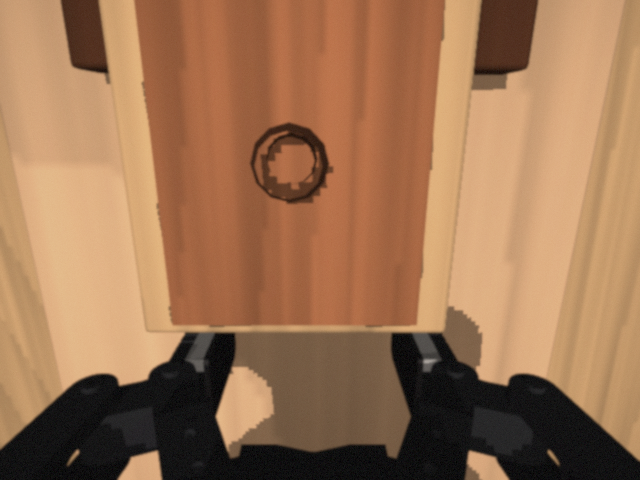

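View pics/t7.png

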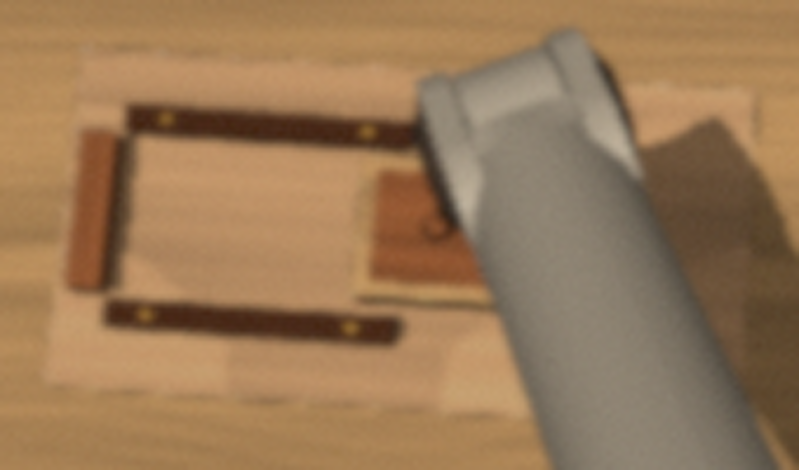

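View pics/s7.png

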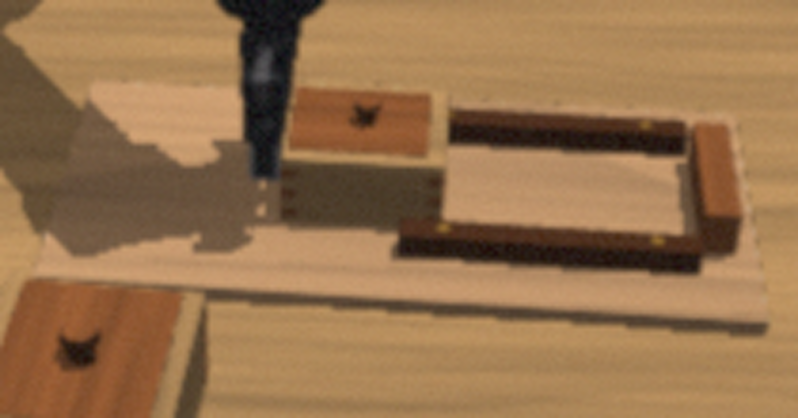

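```bash
python3 - <<'E'
from m import *
Rm=cv2.Rodrigues(W["rvec"])[0];C=-Rm.T@W["tvec"]
def ray(px,z):
    d=Rm.T@np.linalg.inv(W["K"])@np.r_[px,1]; return (C+d*(z-C[2])/d[2])[:2]
for n,px,z in [("ra out",(62,0),32),("ra out",(70,60),32),("rb out",(538,0),32),("rb out",(530,60),32),("bx+y",(97.5,0),67),("bx+y",(146.5,329),67),("bx-y",(481,0),67),("bx-y",(451,260),67)]:
    print(n,w2b(ray(px,z)).round(1))
E
python3 - <<'E'
import cv2,numpy as np
a=cv2.imread("pics/w7.png")
h=lambda im:cv2.resize(im,None,fx=4,fy=4,interpolation=cv2.INTER_CUBIC)
cv2.imwrite("pics/w7c.png",cv2.convertScaleAbs(np.hstack([h(a[0:100,50:145]),h(a[0:100,450:550])]),alpha=1.5,beta=-10))
E
```

```text
ra out [19.8 78.9]
ra out [ 2.  79.5]
rb out [ 20.9 -74.9]
rb out [  3.1 -75.4]
bx+y [11.8 51. ]
bx+y [-79.8  49.6]
bx-y [ 12.5 -43.9]
bx-y [-55.9 -44. ]
```

View pics/w7c.png

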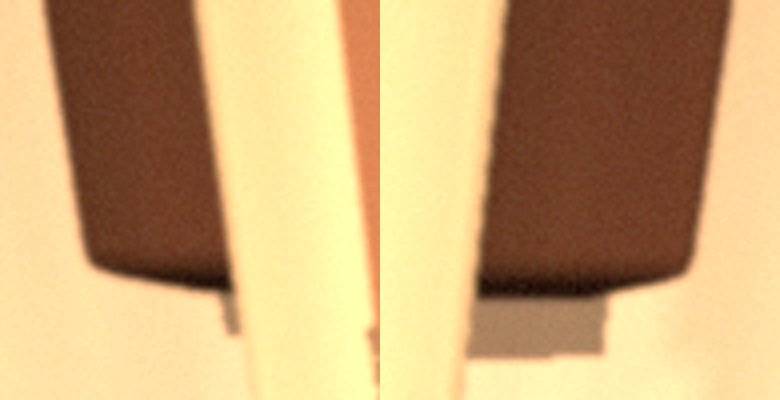

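Call:
apply_moves --pt "0.3 0 0 0.4 0" --pt "0.3 0.02 0 0.9 0" --pt "0.3 0.04 0 1.4 0" --pt "0.3 0.06 0 1.9 0" --pt "0.3 0.08 0 2.4 0" --pt "0.3 0.1 0 2.9 0" --pt "0.3 0.1 0 3.4 0" --pt "0.3 0.1 0 3.9 0" --pt "0.3 0.1 0 4.4 0" --pt "0.3 0.1 0 4.9 0" --pt "0.3 0.1 0 5.4 0" --pt "0.3 0.1 0 5.9 0" --pt "0.3 0.1 0 6.4 0" --pt "0.3 0.1 0 6.9 0" --pt "0.3 0.1 0 7.4 0" --pt "0.3 0.1 0 7.9 0" --pt "0.3 0.1 0 8.0 0" --pt "0.3 0.1 0 8.0 0"

```text
t: 14.15
ee_pos: [563.9, -10.4, 37.7]
orientation: [-1.571, 0.034, -0.031]
contact_force: [-1.2, -2.0, 2.2]
gripper_width: 59.9
```

```bash
python3 - <<'E'
from h import *
from cell import monitor,imaging
s=monitor.get_state();plan(s,77,-5,38,-90);print(s["t"],s["contact_force"],s["gripper_width"])
im=imaging.read_camera("wrist");cv2.imwrite("pics/w8.png",im[:,:,::-1])
E
```

```text
tcp board [-11.2  -3.8] z 37.7 jaw board deg -89.57
shift cm [ 0.18 -0.03  8.82] turn about tool y 0.43 (or ±180)
14.15 [-1.17876403 -1.95820395  2.21422938] 59.9042962630201
```

View pics/w8.png

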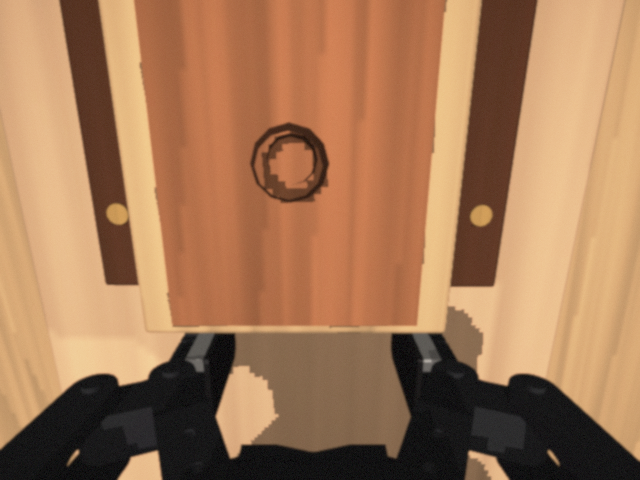

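```bash
python3 - <<'E'
from m import *
Rm=cv2.Rodrigues(W["rvec"])[0];C=-Rm.T@W["tvec"]
def ray(px,z):
    d=Rm.T@np.linalg.inv(W["K"])@np.r_[px,1]; return (C+d*(z-C[2])/d[2])[:2]
for n,px,z in [("ra out",(62,0),32),("ra out",(106,284),32),("rb out",(536.5,0),32),("rb out",(494,286),32),("bx+y",(97.5,0),67),("bx+y",(146.5,329),67),("bx-y",(481,0),67),("bx-y",(443.5,329),67)]:
    print(n,w2b(ray(px,z)).round(1))
E
```

```text
ra out [100.1  78.8]
ra out [ 0.6 79.3]
rb out [101.2 -74.4]
rb out [  0.9 -75. ]
bx+y [92.1 50.8]
bx+y [ 0.6 49.4]
bx-y [ 92.7 -43.9]
bx-y [  1.4 -44.2]
```

Call:
apply_moves --pt "0.3 0.02 0 0.5 0.1" --pt "0.3 0.04 0 1.0 0.2" --pt "0.3 0.06 0 1.5 0.3" --pt "0.3 0.08 0 2.0 0.4" --pt "0.3 0.1 0 2.5 0.4" --pt "0.3 0.1 0 3.0 0.4" --pt "0.3 0.1 0 3.5 0.4" --pt "0.3 0.1 0 4.0 0.4" --pt "0.3 0.12 0 4.5 0.4" --pt "0.3 0.12 0 5.0 0.4" --pt "0.3 0.12 0 5.5 0.4" --pt "0.3 0.12 0 6.0 0.4" --pt "0.3 0.14 0 6.5 0.4" --pt "0.3 0.14 0 7.0 0.4" --pt "0.3 0.15 0 7.4 0.4" --pt "0.3 0.15 0 7.8 0.4" --pt "0.3 0.15 0 8.1 0.4" --pt "0.3 0.15 0 8.3 0.4" --pt "0.3 0.15 0 8.4 0.4" --pt "0.3 0.15 0 8.4 0.4"

```text
t: 16.2
ee_pos: [568.8, 73.7, 37.7]
orientation: [-1.57, 0.039, -0.036]
contact_force: [0.2, -0.9, -0.6]
gripper_width: 59.8
```

```bash
python3 - <<'E'
from h import *
from cell import monitor,imaging
s=monitor.get_state();plan(s,78,-5,38,-90);print(s["t"],s["contact_force"],s["gripper_width"])
im=imaging.read_camera("wrist");cv2.imwrite("pics/w9.png",im[:,:,::-1])
im=imaging.read_camera("scene")[190:300,260:470];cv2.imwrite("pics/s9.png",cv2.resize(im[:,:,::-1],None,fx=3.8,fy=3.8,interpolation=cv2.INTER_CUBIC))
E
```

```text
tcp board [73.1 -4.6] z 37.7 jaw board deg -89.96
shift cm [ 0.04 -0.03  0.49] turn about tool y 0.04 (or ±180)
16.2 [ 0.17941935 -0.85122576 -0.55233024] 59.79152724005934
```

View pics/w9.png

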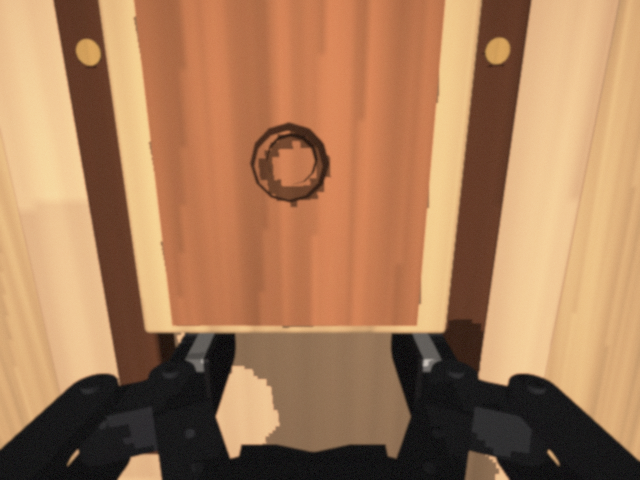

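View pics/s9.png

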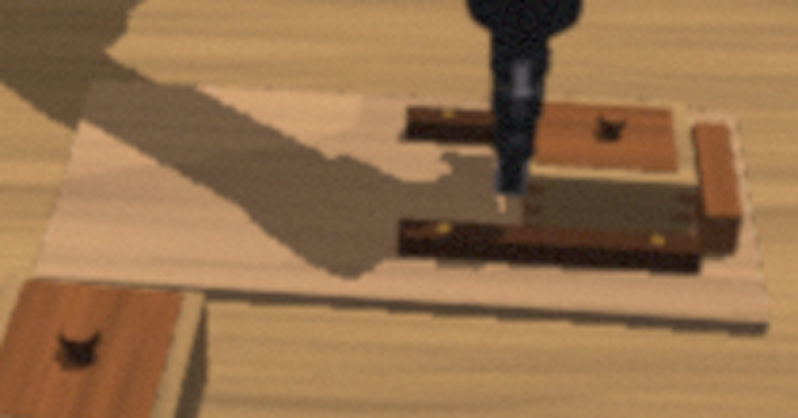

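Call:
apply_moves --pt "0.3 0 0 0.1 0" --pt "0.3 0 0 0.2 0" --pt "0.3 0 0 0.3 0" --pt "0.3 0 0 0.4 0" --pt "0.3 0 0 0.4 0"

```text
t: 16.8
ee_pos: [569.2, 78.0, 37.8]
orientation: [-1.57, 0.039, -0.037]
contact_force: [0.6, -1.8, -1.0]
gripper_width: 59.5
```

Call:
apply_moves --pt "0.3 0 0 0.05 0" --pt "0.3 0 0 0.1 0" --pt "0.3 0 0 0.1 0"

```text
t: 17.1
ee_pos: [569.2, 79.2, 37.7]
orientation: [-1.569, 0.039, -0.036]
contact_force: [-0.1, -1.8, -0.3]
gripper_width: 59.7
```

Call:
apply_moves --pt "0.3 0 0 0.05 0" --pt "0.3 0 0 0.1 0" --pt "0.3 0 0 0.1 0"

```text
t: 17.4
ee_pos: [569.2, 80.1, 37.8]
orientation: [-1.57, 0.039, -0.036]
contact_force: [-0.1, -3.0, -0.5]
gripper_width: 59.6
```

Call:
apply_moves --pt "0.3 0 0 0.05 0" --pt "0.3 0 0 0.1 0" --pt "0.3 0 0 0.1 0"

```text
t: 17.7
ee_pos: [569.2, 80.0, 37.7]
orientation: [-1.571, 0.039, -0.036]
contact_force: [-0.9, -4.3, 0.8]
gripper_width: 59.7
```

```bash
python3 - <<'E'
from h import *
from cell import monitor,imaging
s=monitor.get_state();plan(s,78,-5,38,-90);print(s["t"],s["contact_force"],s["gripper_width"])
im=imaging.read_camera("scene")[200:270,365:475];cv2.imwrite("pics/s10.png",cv2.resize(im[:,:,::-1],None,fx=7,fy=7,interpolation=cv2.INTER_CUBIC))
im=imaging.read_camera("top")[215:300,200:300];cv2.imwrite("pics/t10.png",cv2.resize(im[:,:,::-1],None,fx=7,fy=7,interpolation=cv2.INTER_CUBIC))
E
```

```text
tcp board [79.4 -4.8] z 37.7 jaw board deg -89.97
shift cm [ 0.02 -0.02 -0.14] turn about tool y 0.03 (or ±180)
17.7 [-0.91434168 -4.32295132  0.81182326] 59.709741621816406
```

View pics/s10.png

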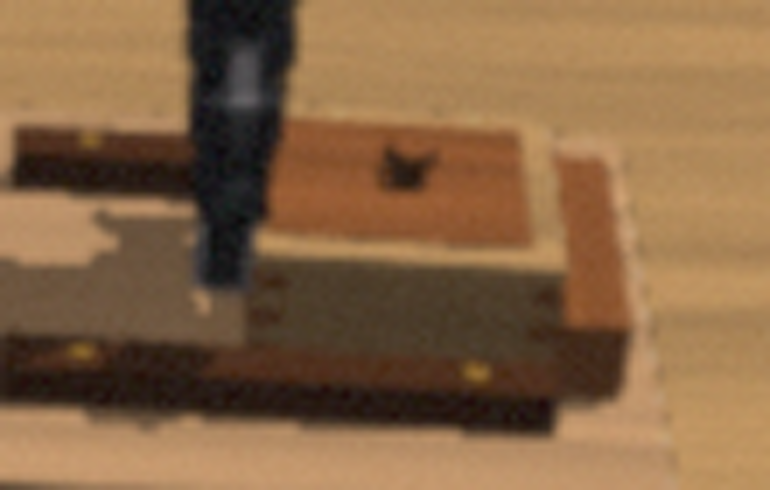

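View pics/t10.png

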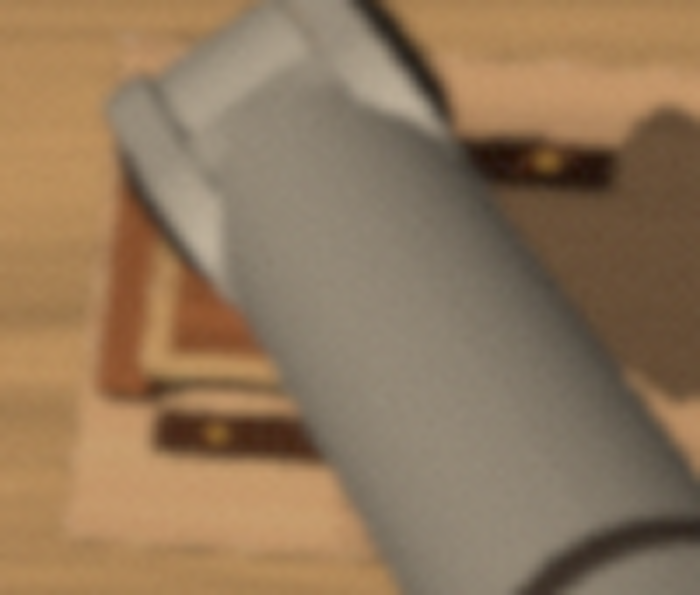

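Call:
apply_moves --pt "0.3 0 0 0.1 0" --pt "0.3 0 0 0.2 0" --pt "0.3 0 0 0.3 0" --pt "0.3 0 0 0.3 0"

```text
t: 18.2
ee_pos: [569.2, 80.0, 37.7]
orientation: [-1.575, 0.041, -0.037]
contact_force: [-2.2, -8.6, 3.6]
gripper_width: 60.2
```

Call:
apply_moves --pt "0.3 0 0 -0.3 0" --pt "0.3 0 0 -1 0" --pt "0.3 0 0 -2 0" --pt "0.3 0 0 -3 0" --pt "0.3 0 0 -3.5 0" --pt "0.3 0 -3 -4 0" --pt "0.3 0 -7 -4 0" --pt "0.3 0 -12 -4 0" --pt "0.3 0 -16 -4 0" --pt "0.3 0 -20 -4 0" --pt "0.3 0 -20 -9 0" --pt "0.3 0 -20 -13 0" --pt "0.3 0 -20 -13 0" --pt "0.3 0 -20 -13 0"

```text
t: 19.6
ee_pos: [563.1, -50.5, 238.2]
orientation: [-1.575, 0.044, -0.039]
contact_force: [0.0, 0.5, 1.3]
gripper_width: 59.8
```

```bash
python3 - <<'E'
from h import *
from cell import monitor,imaging
s=monitor.get_state();print(s["t"],s["ee_pos"])
W=imaging.camera_info("wrist");np.save("w11.npy",np.r_[W["rvec"].ravel(),W["tvec"].ravel()])
im=imaging.read_camera("wrist");cv2.imwrite("pics/w11.png",im[:,:,::-1])
im=imaging.read_camera("scene")[200:270,365:475];cv2.imwrite("pics/s11.png",cv2.resize(im[:,:,::-1],None,fx=7,fy=7,interpolation=cv2.INTER_CUBIC))
im=imaging.read_camera("top")[215:300,200:300];cv2.imwrite("pics/t11.png",cv2.resize(im[:,:,::-1],None,fx=7,fy=7,interpolation=cv2.INTER_CUBIC))
E
```

```text
19.6 [563.07105394 -50.54368348 238.22408669]
```

View pics/w11.png

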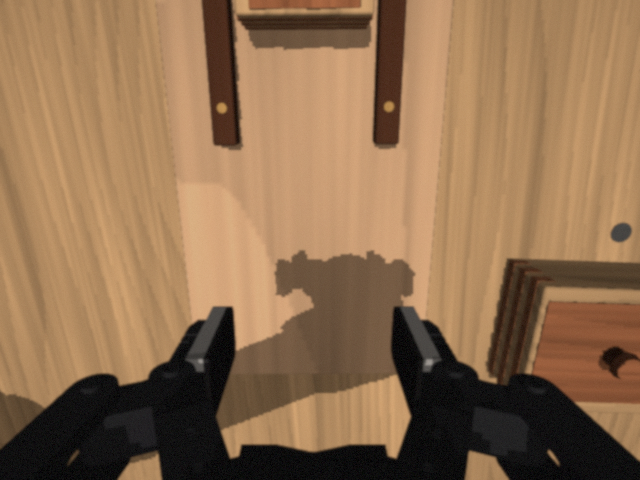

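View pics/t11.png

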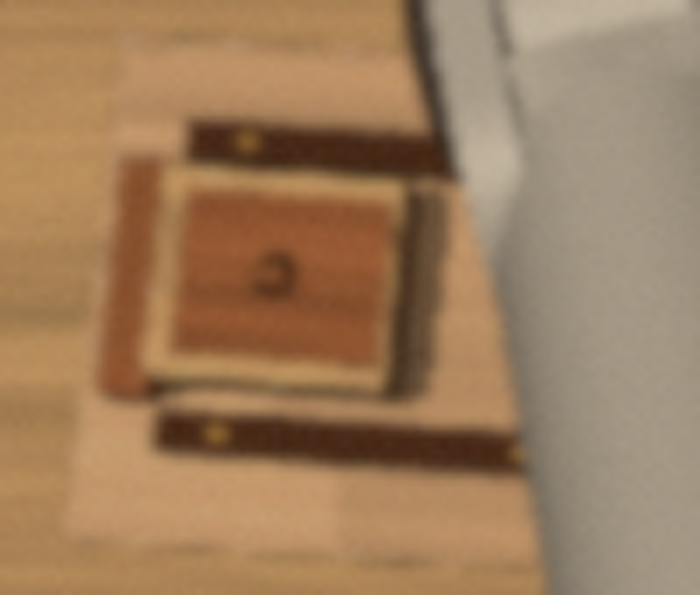

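View pics/s11.png

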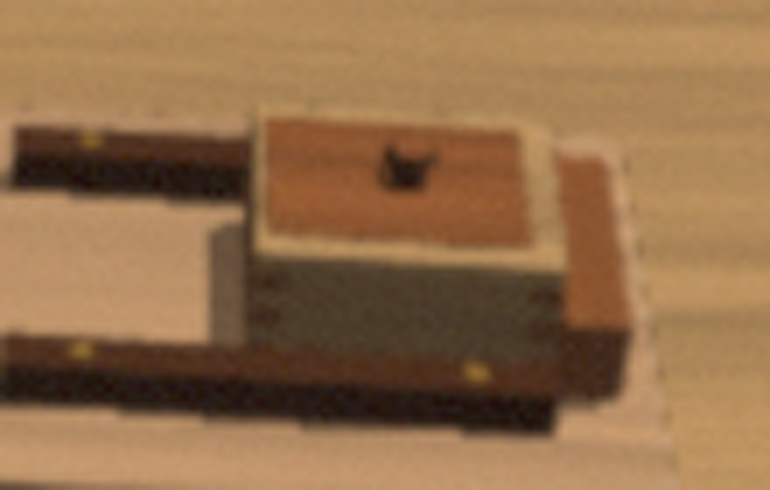

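```bash
python3 - <<'E'
from h import *
from cell import imaging
v=np.load("w11.npy");W=dict(rvec=v[:3],tvec=v[3:],K=imaging.camera_info("wrist")["K"])
Rm=cv2.Rodrigues(W["rvec"])[0];C=-Rm.T@W["tvec"]
def ray(px,z):
    d=Rm.T@np.linalg.inv(W["K"])@np.r_[px,1]; return (C+d*(z-C[2])/d[2])[:2]
for n,px,z in [("ra in end",(240,143),32),("rb in end",(374,143),32),("ra out",(216,143),32),("rb out",(398,143),32),("bx rear+y",(238,15),67),("bx rear-y",(372,17),67),("bot+y",(242,26),12),("bot-y",(369,26),12)]:
    print(n,w2b(ray(px,z)).round(1))
T=imaging.camera_info("top")
K=[[55,-48,67],[-55,-48,67],[-55,48,67],[55,48,67]]
p,r=fit([(T,K,np.array([[165,165],[408,185],[388,395],[142,377]])/7+[200,215]-.4)],[560,145,1.53]);print(w2b(p),np.degrees(p[2]-BP[2]),r.round(1).tolist())
E
```

```text
ra in end [ 1.3 57. ]
rb in end [  0.8 -55.1]
ra out [ 1.4 77.1]
rb out [  0.7 -75.2]
bx rear+y [89.5 47. ]
bx rear-y [ 87.8 -45.2]
bot+y [92.6 53.4]
bot-y [ 92.1 -50. ]
[143.52591355  -0.15010443] -0.14942077663429235 [[0.2, 0.2], [0.0, -0.2], [-0.2, -0.1], [-0.0, -0.0]]
```

```bash
python3 -c "
from cell import env
print(env.job_done())"
```

```text
the job is handed in; nothing more can be done
None
```

I pushed the wooden box home against the end stop and handed the job in at about 20 s of the 61 s allowed. No verdict was reported.

**What I did:**
- I picked the smaller of the two wooden boxes, the one on the board.
- I pushed its side to bring it to the lane's centre line. That left it about 5° askew.
- A two-finger push on its rear face squared it. It ended up about 5 mm off centre, and a slanted push before the mouth took that out.
- I then pushed it down the lane with the fingertips at about 38 mm, above the 32 mm rails, until it stalled at the stop. The push force then rose to about 9 N with no further movement.
- Finally I backed the fingers straight off and lifted clear.

**Last checks:**

| Check | Measured | Needed |
|---|---|---|
| Box centre along the lane (top camera) | about 143.5 mm | 140 to 150 mm |
| Rear face (wrist camera) | about 88 to 92 mm | 90 mm when home |
| Offset from the lane's centre line | under about 1 mm, relative to the rails | within 10 mm |
| Angle to the lane | about 0.2° top, about 1° wrist (rear edge) | within 4° |

**Disagreements:** The cameras differ by 1 to 2 mm, which is the calibration error. Estimates of the board's angle spread by about 1° (86.6° to 87.5°), so I corrected against the rails as they came into view.

I saw no rail or knob contact in the pictures, but I had no direct reading of it. I did not measure the tin, plane or mallet at the end.

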